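Make up two machine repair kits

TASK

Make up the two repair kits from the stock in the middle of the bench. Green tray: the brass bush and the black fluted knob; yellow tray: the steel sleeve and the red handle; in each tray the metal part stands in the middle of the half lined with black rubber and the plastic part in the middle of the bare half, all upright. Set each part down in its tray instead of dropping it, and leave the white knob, the grease jar and the carton where they stand.

Things in the scene. Friction and masses are not known exactly. Their poses are not given: they have to be found in the camera images.
- brass_bush_mid (a point): Brass bush, 54 mm tall: a plain barrel of 38 mm diameter with a foot flange 54 mm across and 6 mm thick, and a dark bore in its top. Loose, standing upright on its underside on the bench; this point is its centre, 27 mm above its underside; its z axis points up along the part's axis. It is round: it may be gripped in any direction across, level with this point. About 0.34 kg.
- steel_sleeve_mid (a point): Bright steel sleeve, 54 mm tall: 44 mm diameter up to 42 mm, then a 33 mm neck with a dark bore in its top. Loose, standing upright on its underside on the bench; this point is its centre, 27 mm above its underside; its z axis points up along the part's axis. It is round: it may be gripped in any direction across, level with this point. About 0.40 kg.
- black_knob_mid (a point): Black plastic fluted knob, 54 mm tall, 45 mm across, a small steel insert in its top. Loose, standing upright on its underside on the bench; this point is its centre, 27 mm above its underside; its z axis points up along the part's axis. It is round: it may be gripped in any direction across, level with this point. About 0.08 kg.
- red_handle_mid (a point): Red plastic handle, 54 mm tall: a barrel of 36 mm diameter with a domed top and a foot 48 mm across and 5 mm thick. Loose, standing upright on its underside on the bench; this point is its centre, 27 mm above its underside; its z axis points up along the part's axis. It is round: it may be gripped in any direction across, level with this point. About 0.09 kg.
- white_knob_mid (a point): White plastic fluted knob, the same shape as the black one (54 mm tall, 45 mm across); not wanted, to be left alone. Loose; this point is its centre, 27 mm above the bench.
- grease_jar_mid (a point): Small closed amber jar with a blue cap, 42 mm across, 48 mm tall, standing loose among the stock; to be left alone. This point is its centre, 24 mm above the bench.
- carton_mid (a point): Small brown carton, 42 x 42 mm, 34 mm tall, standing loose among the stock; to be left alone. This point is its centre, 17 mm above the bench.
- green_tray: Green kit tray. Fixed, 200 x 100 mm, on the left or right of the bench; walls and middle rib 10 mm high, 3 mm thick, floor 4 mm thick. Origin: centre of its underside; x along its length, y across, z up. The rib at x = 0 parts it into two halves with middles at x = +49 and -49 mm, y = 0 (each 95 x 94 mm inside). The half at +x is lined with black rubber, the half at -x is bare green.
- yellow_tray: Yellow kit tray. Fixed, 200 x 100 mm, on the left or right of the bench; walls and middle rib 10 mm high, 3 mm thick, floor 4 mm thick. Origin: centre of its underside; x along its length, y across, z up. The rib at x = 0 parts it into two halves with middles at x = +49 and -49 mm, y = 0 (each 95 x 94 mm inside). The half at -x is lined with black rubber, the half at +x is bare yellow.
There are look-alikes about, which are no part of the job. Of the things like the part that bears red_handle_mid, leave any that is pink or turquoise; of the rest the larger one is meant.

How it is judged:
At the end, for the whole second after the job is handed in: Each of the four parts stands in its own half of its tray: centre within 15 mm of that half's middle along and across the tray, underside on the floor (within 5 mm), upright within 0.15 rad, at rest, released. White knob, jar and carton are within 20 mm of where they stood (x of brass_bush_mid in the frame of green_tray between 0.03425 and 0.06425 m and y of brass_bush_mid in the frame of green_tray between -0.015 and 0.015 m and z of brass_bush_mid in the frame of green_tray between 0.026 and 0.036 m and angle between each of brass_bush_mid, black_knob_mid, steel_sleeve_mid, red_handle_mid's own z axis and vertical below 0.15 rad and linear speed of each of brass_bush, black_knob, steel_sleeve, red_handle below 0.02 m/s and contact force between the fingers and brass_bush below 0.05 N and x of black_knob_mid in the frame of green_tray between -0.06425 and -0.03425 m and y of black_knob_mid in the frame of green_tray between -0.015 and 0.015 m and z of black_knob_mid in the frame of green_tray between 0.026 and 0.036 m and contact force between the fingers and black_knob below 0.05 N and x of steel_sleeve_mid in the frame of yellow_tray between -0.06425 and -0.03425 m and y of steel_sleeve_mid in the frame of yellow_tray between -0.015 and 0.015 m and z of steel_sleeve_mid in the frame of yellow_tray between 0.026 and 0.036 m and contact force between the fingers and steel_sleeve below 0.05 N and x of red_handle_mid in the frame of yellow_tray between 0.03425 and 0.06425 m and y of red_handle_mid in the frame of yellow_tray between -0.015 and 0.015 m and z of red_handle_mid in the frame of yellow_tray between 0.026 and 0.036 m and contact force between the fingers and red_handle below 0.05 N and distance of each of white_knob_mid, grease_jar_mid, carton_mid from where it was at the start of the episode below 0.02 m); the robot touches nothing.
It fails at once if a part is let go in the air, its underside more than 40 mm above the bench ((height (world z) of brass_bush_mid above 0.067 m and contact force between the fingers and brass_bush below 0.01 N) or (height (world z) of black_knob_mid above 0.067 m and contact force between the fingers and black_knob below 0.01 N) or (height (world z) of steel_sleeve_mid above 0.067 m and contact force between the fingers and steel_sleeve below 0.01 N) or (height (world z) of red_handle_mid above 0.067 m and contact force between the fingers and red_handle below 0.01 N)).
It fails at once if the white knob, the grease jar or the carton is moved by more than 20 mm (distance of any of white_knob_mid, grease_jar_mid, carton_mid from where it was at the start of the episode above 0.02 m).
It also fails if it takes over 99 s, if anything falls off the work surface, if the arm or the gripper's body presses on something with over 40 N, if the wrist force passes 120 N, or if a joint passes its speed limit or range.

ROBOT

A 6-joint arm with a two-finger parallel gripper is mounted at the origin on the work surface. World frame = base frame: x ahead of the robot, y to its left, z up, the work surface at z = 0. Lengths are in m, angles in rad, forces in N, time in s.
With the tool pointing down it reaches from about 0.375 to 0.9 m from the base axis. Payload 3.1 kg.
Tool frame: the origin (TCP) lies between the finger pads; the fingertips stand 11 mm ahead of it and the grasp point (between the pads) lies 8 mm behind it; z points along the fingers, y is the direction in which the jaws open and shut (so a half turn about z gives the same grasp; the last joint's range is limited). The gripper opens to 85 mm and grips with 20 to 120 N. Pads are 22 mm wide; open, the fingers measure 114 mm over their backs; the gripper's body (76 mm by 85 mm) begins 54 mm behind the grasp point. The pads swing forward as they close: fully open they stand 13 mm farther back than shut.
Start: joints at [-1.383, 0.527, 1.433, -0, 1.181, -0.178], TCP at [0.224, -0.584, 0.242] pointing down, gripper open.
Joint ranges: [-3.08, 3.08], [-0.75, 2.2], [0.22, 2.44], [-1.43, 4.57], [0, 2.65], [-2.85, 2.85]. Speed limits (rad/s): [2.79, 2.79, 3.14, 3.14, 3.14, 3.14].

INTERFACE

Orientations are given as a unit quaternion [x, y, z, w].
In Python, from station import manip gives the robot as it stands.
- The arm moves only by the tool move_arm, never from a script. Its argument "deltas" is a list of rows, each a list of 5 numbers: the shift along the tool's x, y, z in units of 40 cm (1.0 is 40 cm), then the turn about the tool's z in units of 0.5 rad (1.0 is 0.5 rad), then the opening in per cent of the stroke, from 0 (shut) to 100 (fully open). In form: [[x, y, z, twist, grip], ...]. A call has exactly 8 rows; each row is the pose to reach, as a shift and turn from the pose commanded when the call began, along the tool's axes at that moment; what a row does not reach only later rows make up. A row lasts 1/12 s, in which the tool goes at most 41.7 mm and 7.16 degrees, less where a joint would pass 70% of its speed; a pose out of reach is approached as far as the arm can. A call with a number of a shift or a turn outside -1 to 1 is refused whole. A call with a gripper value outside its range is refused whole. The fingers move at their own pace and stop on an object; "force" is the grip in N (left out, the last holds). Time passes only in rows, so rows that repeat a pose let the fingers close, or fill a call up. It gives the time, the measured TCP pose, the force and the opening at its end, in the units of the state.
- manip.sense(): the state, without advancing time (a new reading comes with each control period).
- manip.snapshot(name): name is "scene" or "top" or "wrist"; returns (picture, depth): 400x640x3 uint8, red, green, blue; 400x640 float32, m along the optical axis (not along the pixel's ray), 0 where there is no reading.
- manip.get_calibration(name): a dict with "vfov" (degrees; the focal length in pixels is half the picture's height over the tangent of half this angle, whatever the lens; pixels are square), "cx", "cy" (the principal point, pixels), "pose" (4x4, takes a point from camera to world coordinates). Camera axes: x right, y down, z forward; pixel columns grow to the right and rows downward; lengths in m; the calibration is good to about 2 mm. The wrist camera is an equidistant fisheye: a pixel r from the principal point sees the ray r / f radians off the axis. A picture is of the moment at which its call begins: read the wrist's pose just before it. get_calibration takes no time and is no camera call; for the wrist camera it gives the pose at the moment of the call.
- manip.sign_off(): hands the job in, once; it reports no verdict.
The state is a dict: "t": time; "q": joint angles; "qd": joint speeds; "tau": joint torques, N m; "tcp_pos": TCP position; "tool_rot": TCP orientation; "force": force on the tool from outside, world axes, zero at the start; "ft_torque": the same for the moment, N m; "finger_gap": opening from 0.0 (shut) to 1.0 (fully open).
Only numpy, scipy, OpenCV 4.12 (cv2) and the standard library are available. Lean on these libraries where they do the work, as an engineer would, in place of code of your own. Each camera call takes 0.05 s, during which the arm holds its last target.

## Working session

There is one attempt and no reset: what is moved stays moved. The work goes in short steps, Python scripts to look and compute and a tool call to move; the robot and the scene stay as the last step left them, time stands still between calls to the robot, and variables do not carry over. Pictures are saved under pics/ and viewed, and the job is handed in when it is done.

Besides the shell and the picture viewer there is one more tool, called after "Request:" as name(argument=value, ...) on one line, values as JSON. move_arm: Moves the arm, as the interface text tells. Its arguments: {"type":"object","properties":{"deltas":{"type":"array","items":{"type":"array","items":{"type":"number"}}},"force":{"type":"number"}},"required":["deltas"]}

```bash
mkdir -p pics; cat > h.py <<'E'
import numpy as np, cv2
from station import manip
def snap(n,save=None):
    c=manip.get_calibration(n); p,d=manip.snapshot(n)
    if save: cv2.imwrite(f'pics/{save}.png',cv2.cvtColor(p,cv2.COLOR_RGB2BGR))
    return p,d,c
def ray(c,u,v,wrist=False,H=400):
    f=H/2/np.tan(np.radians(c['vfov'])/2); x=(u-c['cx']);y=(v-c['cy'])
    if wrist:
        r=np.hypot(x,y);t=r/f; s=np.sin(t)/max(r,1e-9); d=np.array([x*s,y*s,np.cos(t)])
    else: d=np.array([x/f,y/f,1.])
    P=np.array(c['pose']); return P[:3,3],P[:3,:3]@d
def onz(c,u,v,z,wrist=False):
    o,d=ray(c,u,v,wrist); return o+d*(z-o[2])/d[2]
E
python3 - <<'E'
from h import *
s=manip.sense();print(s['t'],s['tcp_pos'],s['tool_rot'],s['finger_gap'])
for n in('scene','top','wrist'):
    p,d,c=snap(n,n+'0');print(n,c['vfov'],c['cx'],c['cy'],np.round(c['pose'],3).tolist())
    np.savez(n+'0.npz',p=p,d=d)
E
```

```text
0.0 [ 0.22346126 -0.58293535  0.24133255] [ 9.83316993e-01  1.81896978e-01 -1.05568944e-05 -1.08601352e-03] 0.9960305522914287
scene 46.950307594669326 322.32164144197037 195.69966424281614 [[0.557, 0.635, -0.535, 1.159], [0.83, -0.428, 0.356, -0.434], [-0.003, -0.643, -0.766, 0.951], [0.0, 0.0, 0.0, 1.0]]
top 51.11041085753308 321.2777779420559 201.19826874645156 [[0.007, -0.994, 0.108, 0.439], [-1.0, -0.009, -0.02, 0.004], [0.021, -0.107, -0.994, 0.878], [0.0, 0.0, 0.0, 1.0]]
wrist 65.70646984690485 321.63011123295655 197.26000824569655 [[0.358, -0.9, -0.247, 0.287], [-0.934, -0.346, -0.093, -0.559], [-0.002, 0.264, -0.965, 0.374], [0.0, 0.0, 0.0, 1.0]]
```

View pics/scene0.png

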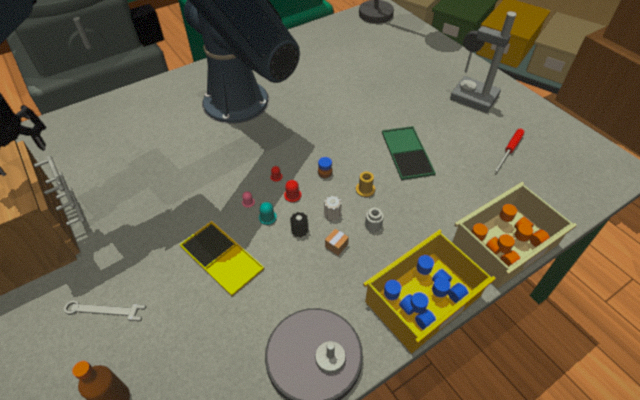

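View pics/top0.png

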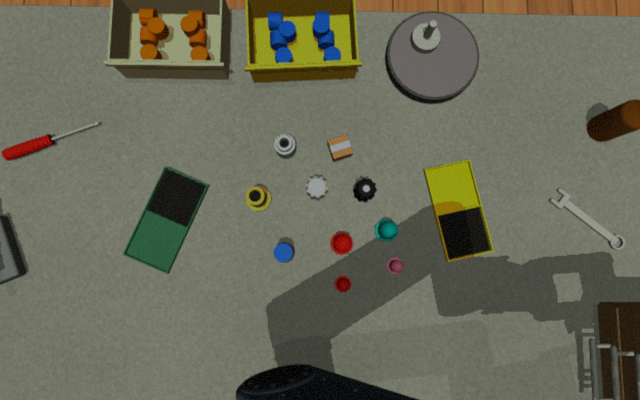

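View pics/wrist0.png

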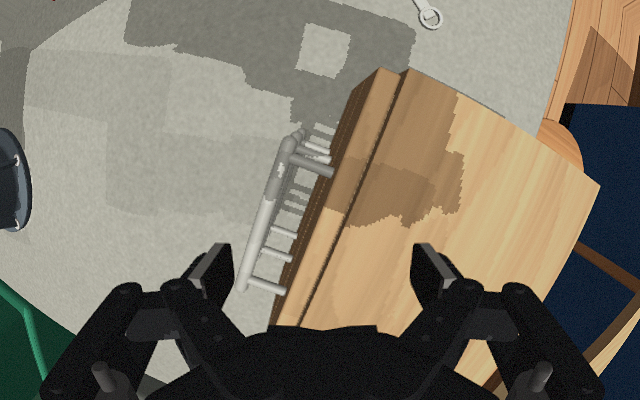

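The top view shows the red-handle candidates: large red (342,243), small red (343,284), pink (396,266) and turquoise (387,230). By the description I want the large red at (342,243). I'll measure everything and check a close crop.

```bash
cat > meas.py <<'E'
from h import *
def cloud(p,d,c):
    f=200/np.tan(np.radians(c['vfov'])/2); v,u=np.mgrid[:400,:640]
    X=np.stack([(u-c['cx'])/f*d,(v-c['cy'])/f*d,d],-1); P=np.array(c['pose'])
    return X@P[:3,:3].T+P[:3,3]
def objs(W,d,lo=0.014,box=(100,320,230,420)):
    m=((W[...,2]>lo)&(d>0)&(W[...,2]<0.09)).astype(np.uint8); r0,r1,c0,c1=box
    mm=np.zeros_like(m); mm[r0:r1,c0:c1]=m[r0:r1,c0:c1]
    n,l,st,ce=cv2.connectedComponentsWithStats(mm)
    out=[]
    for i in range(1,n):
        if st[i,4]<40: continue
        q=W[l==i]; zt=np.percentile(q[:,2],95)
        (x,y),r=cv2.minEnclosingCircle(q[:,:2].astype(np.float32))
        t=q[q[:,2]>zt-.006]; (a,b),rt=cv2.minEnclosingCircle(t[:,:2].astype(np.float32))
        out.append((ce[i].round(),(x,y),r,(a,b),rt,zt))
    return out
E
python3 - <<'E'
from meas import *
for n in('top',):
    z=np.load(n+'0.npz');p,d=z['p'],z['d'];c=manip.get_calibration(n);W=cloud(p,d,c)
    print('bench z',np.median(W[200:260,205:235,2]),W[200:260,205:235,2].std())
    for o in objs(W,d): print(o[0],'all',np.round(o[1],4),round(o[2],4),'top',np.round(o[3],4),round(o[4],4),'zt',round(o[5],4),p[int(o[0][1]),int(o[0][0])])
    hsv=cv2.cvtColor(p,cv2.COLOR_RGB2HSV)
    for name,box in(('green',(155,285,110,225)),('yellow',(150,275,415,505))):
        r0,r1,c0,c1=box; s=hsv[r0:r1,c0:c1]
        col=((s[...,1]>110)&(s[...,2]>40)).astype(np.uint8); blk=(s[...,2]<48).astype(np.uint8)
        m=cv2.morphologyEx(col|blk,cv2.MORPH_OPEN,np.ones((3,3)))
        res=[]
        for mm in(m,cv2.morphologyEx(blk,cv2.MORPH_OPEN,np.ones((5,5)))):
            cs,_=cv2.findContours(mm,0,2); k=max(cs,key=cv2.contourArea)[:,0]+[c0,r0]
            g=np.array([onz(c,u,v,.008)[:2] for u,v in k],np.float32); R=cv2.minAreaRect(g); res.append(R); print(name,R)
            print(np.round(cv2.boxPoints(R),4).tolist())
cv2.imwrite('pics/crop.png',cv2.cvtColor(cv2.resize(p[130:310,235:420],None,fx=4,fy=3.3,interpolation=2),4))
E
```

```text
bench z -0.000510071334349993 0.04627387853707684
[285. 145.] all [0.6461 0.063 ] 0.022 top [0.646  0.0636] 0.0167 zt 0.0545 [26 23 20]
[340. 147.] all [ 0.6441 -0.0512] 0.0286 top [ 0.6441 -0.0508] 0.0283 zt 0.0359 [148 157 157]
[316. 188.] all [ 0.5577 -0.0033] 0.0223 top [ 0.5584 -0.003 ] 0.0217 zt 0.0554 [147 155 155]
[365. 190.] all [ 0.555  -0.1014] 0.0224 top [ 0.5552 -0.1017] 0.0217 zt 0.0554 [149 155 153]
[256. 197.] all [0.5387 0.1191] 0.0194 top [0.5388 0.1195] 0.0192 zt 0.0551 [22 23 22]
[388. 230.] all [ 0.4743 -0.1492] 0.0182 top [ 0.474  -0.1491] 0.0154 zt 0.0541 [ 15 136 124]
[342. 243.] all [ 0.4462 -0.056 ] 0.018 top [ 0.4461 -0.0557] 0.0149 zt 0.0538 [152  36  25]
[284. 252.] all [0.4271 0.0609] 0.0201 top [0.4269 0.062 ] 0.019 zt 0.0498 [ 29  85 160]
[396. 266.] all [ 0.401  -0.1672] 0.0133 top [ 0.4017 -0.166 ] 0.0118 zt 0.0388 [131  69  78]
[343. 285.] all [ 0.3628 -0.0585] 0.0131 top [ 0.3625 -0.0588] 0.0118 zt 0.0391 [121  14   7]
green ((0.4936247766017914, 0.3071250915527344), (0.10023074597120285, 0.1974216103553772), 67.36878204345703)
[[0.3831999897956848
[... 310 characters left out ...]
999742507935, 0.22849999368190765], [0.6003999710083008, 0.3142000138759613], [0.5141000151634216, 0.35030001401901245]]
yellow ((0.5180845260620117, -0.3012879490852356), (0.20172490179538727, 0.10352393239736557), 12.984919548034668)
[[0.4081999957561493, -0.273499995470047], [0.43140000104904175, -0.37439998984336853], [0.628000020980835, -0.32910001277923584], [0.6047000288963318, -0.2282000035047531]]
yellow ((0.47033658623695374, -0.31227269768714905), (0.09129802137613297, 0.08833981305360794), 12.876998901367188)
[[0.41600000858306885, -0.2793999910354614], [0.435699999332428, -0.36550000309944153], [0.5246999859809875, -0.3452000021934509], [0.5049999952316284, -0.2590000033378601]]
```

```bash
python3 - <<'E'
from meas import *
z=np.load('scene0.npz');p,d=z['p'],z['d'];c=manip.get_calibration('scene');W=cloud(p,d,c)
for o in objs(W,d,box=(140,260,230,400)): print(o[0],'all',np.round(o[1],4),round(o[2],4),'top',np.round(o[3],4),round(o[4],4),'zt',round(o[5],4))
for u,v in((160,250),(150,300)): print(W[v,u])
E
```

```text
[325. 166.] all [0.4299 0.0606] 0.0214 top [0.4288 0.0611] 0.0204 zt 0.0491
[276. 171.] all [ 0.3664 -0.0612] 0.0132 top [ 0.3667 -0.0609] 0.0117 zt 0.0387
[366. 181.] all [0.5406 0.1169] 0.0204 top [0.5403 0.1177] 0.0198 zt 0.0545
[292. 188.] all [ 0.4489 -0.0584] 0.0191 top [ 0.4479 -0.0576] 0.0147 zt 0.0529
[247. 196.] all [ 0.4043 -0.169 ] 0.0134 top [ 0.4045 -0.1674] 0.0127 zt 0.0381
[332. 206.] all [ 0.5615 -0.0042] 0.0232 top [ 0.5617 -0.0055] 0.0221 zt 0.0549
[266. 210.] all [ 0.4777 -0.1523] 0.0186 top [ 0.4766 -0.15  ] 0.0158 zt 0.0533
[374. 218.] all [0.65   0.0605] 0.0222 top [0.6473 0.0607] 0.0174 zt 0.054
[299. 222.] all [ 0.5552 -0.1036] 0.0237 top [ 0.5572 -0.1044] 0.022 zt 0.0548
[337. 240.] all [ 0.6461 -0.0521] 0.0301 top [ 0.6459 -0.052 ] 0.0298 zt 0.0355
[ 4.16312933e-01 -4.19345627e-01  4.15815050e-04]
[ 0.53149756 -0.48795012 -0.00119685]
```

View pics/crop.png

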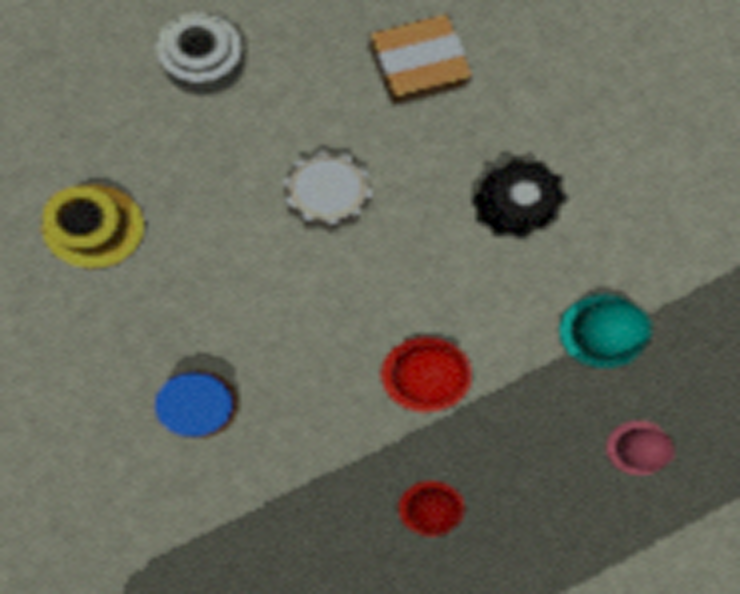

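The crop confirms the layout. Large red at (342,243) is the red handle; the small red, pink and turquoise ones are look-alikes to leave. Next is a helper for the deltas and a check of the cabinet height for the first transit.

```bash
cat > go.py <<'E'
import sys
from h import *
from scipy.spatial.transform import Rotation as R
T=dict(bush=(.5395,.118),sleeve=(.647,.062),black=(.556,-.1028),red=(.447,-.057),
 gr=(.540,.288),gb=(.449,.3255),yr=(.471,-.313),yb=(.567,-.291))
s=manip.sense();r=R.from_quat(s['tool_rot']);M=r.as_matrix()
yaw=np.arctan2(M[1,0],M[0,0]); print('t',round(s['t'],2),'tcp',np.round(s['tcp_pos'],4),'yaw',round(yaw,4),'tilt',round(np.arccos(-M[2,2]),4),'gap',round(s['finger_gap'],3),'F',np.round(s['force'],1),'q',np.round(s['q'],2))
for a in sys.argv[1:]:
    n,z=a.split(':');d=M.T@(np.array([*T[n],float(z)])-s['tcp_pos'])
    print(a,np.round(d/.4,4),'twist to yaw 0:',round(yaw/.5,4))
E
python3 go.py red:.15 red:.02
python3 - <<'E'
from meas import *
z=np.load('top0.npz');W=cloud(z['p'],z['d'],manip.get_calibration('top'))
print(W[300:400,585:640,2].max(), W[300:400,585:640,1].max())
E
```

```text
t 0.15 tcp [ 0.2235 -0.5831  0.2415] yaw 0.3659 tilt 0.0018 gap 0.998 F [-0.   0.4  0.4] q [-1.38  0.53  1.43 -0.    1.18 -0.18]
red:.15 [ 0.9922 -1.0278  0.2309] twist to yaw 0: 0.7317
red:.02 [ 0.9921 -1.0272  0.5559] twist to yaw 0: 0.7317
0.8782285925364774 0.004045551699939852
```

Request:
move_arm(deltas=[[0.99,-1.0,0,0.73,80],[0.99,-1.0,0,0.73,80],[0.99,-1.0,0,0.73,80],[0.99,-1.0,0,0.73,80],[0.99,-1.0,0,0.73,80],[0.99,-1.0,0,0.73,80],[0.99,-1.0,0,0.73,80],[0.99,-1.0,0,0.73,80]], force=50)

```text
t: 0.82
tcp_pos: [0.3581, -0.2765, 0.2423]
tool_rot: [1.0, 0.0, -0.0, -0.0]
force: [1.3, -0.8, 0.1]
finger_gap: 0.8
```

```bash
python3 go.py red:.15 red:.02
```

```text
t 0.82 tcp [ 0.3581 -0.2765  0.2423] yaw 0.0001 tilt 0.0002 gap 0.8 F [ 1.3 -0.8  0.1] q [-0.91  0.3   1.85  0.    1.    0.67]
red:.15 [ 0.2223 -0.5487  0.2308] twist to yaw 0: 0.0002
red:.02 [ 0.2223 -0.5487  0.5558] twist to yaw 0: 0.0002
```

Request:
move_arm(deltas=[[0.222,-0.549,0.23,0,80],[0.222,-0.549,0.23,0,80],[0.222,-0.549,0.23,0,80],[0.222,-0.549,0.23,0,80],[0.222,-0.549,0.23,0,80],[0.222,-0.549,0.23,0,80],[0.222,-0.549,0.23,0,80],[0.222,-0.549,0.23,0,80]])

```text
t: 1.48
tcp_pos: [0.4461, -0.0565, 0.1493]
tool_rot: [1.0, 0.003, -0.001, -0.0]
force: [-0.1, -0.3, 0.0]
finger_gap: 0.805
```

```bash
python3 go.py red:.15 red:.02; python3 -c "
from h import *
p,d,c=snap('wrist','w1')"
```

```text
t 1.48 tcp [ 0.4461 -0.0565  0.1493] yaw 0.0061 tilt 0.0028 gap 0.805 F [-0.1 -0.3  0. ] q [-0.38  0.46  1.95 -0.    0.74  1.19]
red:.15 [ 0.0022  0.0013 -0.0017] twist to yaw 0: 0.0121
red:.02 [0.0031 0.0016 0.3233] twist to yaw 0: 0.0121
```

View pics/w1.png

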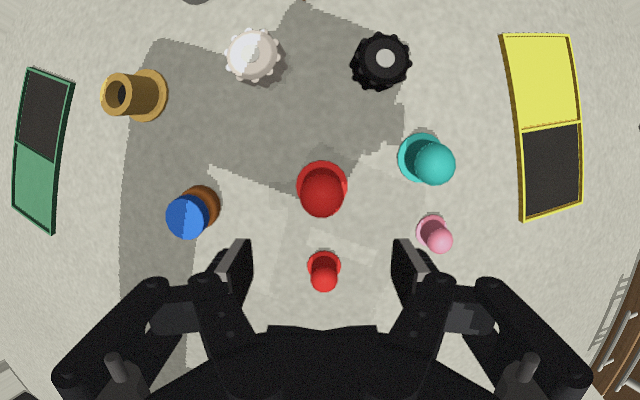

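The wrist view shows the red handle at (322,188), centred between the fingers. I'll check its ray quickly along with the descent.

```bash
python3 -c "
from h import *
c=manip.get_calibration('wrist')
for u,v,z in((322,182,.005),(322,197,.045),(323,263,.004)): print(onz(c,u,v,z,True))
"
```

```text
[ 0.45214418 -0.05828472  0.005     ]
[ 0.44884181 -0.05823943  0.045     ]
[ 0.36871523 -0.05968513  0.004     ]
```

Request:
move_arm(deltas=[[0.003,0.001,0.05,0,80],[0.003,0.001,0.11,0,80],[0.003,0.001,0.17,0,80],[0.003,0.001,0.23,0,80],[0.003,0.001,0.28,0,80],[0.003,0.001,0.31,0,80],[0.003,0.001,0.32,0,80],[0.003,0.001,0.32,0,80]])

```text
t: 2.2
tcp_pos: [0.4476, -0.0609, 0.022]
tool_rot: [1.0, -0.001, -0.0, -0.0]
force: [-0.0, 0.4, 0.9]
finger_gap: 0.803
```

Request:
move_arm(deltas=[[0.002,-0.006,0,0,80],[0.002,-0.006,0,0,0],[0.002,-0.006,0,0,0],[0.002,-0.006,0,0,0],[0.002,-0.006,0,0,0],[0.002,-0.006,0,0,0],[0.002,-0.006,0,0,0],[0.002,-0.006,0,0,0]])

```text
t: 2.87
tcp_pos: [0.449, -0.057, 0.0235]
tool_rot: [1.0, 0.001, 0.001, 0.0]
force: [0.4, -0.8, 6.8]
finger_gap: 0.403
```

```bash
python3 go.py red:.02 yb:.14
```

```text
t 2.87 tcp [ 0.449  -0.057   0.0235] yaw 0.0011 tilt 0.0021 gap 0.403 F [ 0.4 -0.8  6.8] q [-0.37  0.73  2.01 -0.    0.4   1.2 ]
red:.02 [-0.005  -0.0001  0.0087] twist to yaw 0: 0.0022
yb:.14 [ 0.2949  0.5855 -0.2902] twist to yaw 0: 0.0022
```

Gripped (gap 0.40, about 34 mm). Now lift.

Request:
move_arm(deltas=[[0,0,-0.03,0,0],[0,0,-0.08,0,0],[0,0,-0.14,0,0],[0,0,-0.2,0,0],[0,0,-0.25,0,0],[0,0,-0.28,0,0],[0,0,-0.28,0,0],[0,0,-0.28,0,0]])

```text
t: 3.53
tcp_pos: [0.4488, -0.0568, 0.1351]
tool_rot: [1.0, 0.001, 0.001, 0.0]
force: [-0.7, 0.7, -0.6]
finger_gap: 0.406
```

```bash
python3 go.py  yb:.13 yb:.035
```

```text
t 3.53 tcp [ 0.4488 -0.0568  0.1351] yaw 0.0011 tilt 0.0023 gap 0.406 F [-0.7  0.7 -0.6] q [-0.37  0.48  1.96 -0.    0.69  1.2 ]
yb:.13 [0.2949 0.5858 0.0139] twist to yaw 0: 0.0023
yb:.035 [0.2944 0.5856 0.2514] twist to yaw 0: 0.0023
```

Force z dropped to −0.6 N, roughly the part's weight. Carry it over.

Request:
move_arm(deltas=[[0.04,0.08,0,0,0],[0.08,0.16,0,0,0],[0.12,0.24,0,0,0],[0.16,0.32,0,0,0],[0.2,0.4,0,0,0],[0.24,0.48,0,0,0],[0.28,0.55,0,0,0],[0.295,0.586,0,0,0]])

```text
t: 4.2
tcp_pos: [0.5684, -0.2952, 0.1326]
tool_rot: [1.0, -0.001, 0.001, 0.001]
force: [0.2, 0.5, -0.1]
finger_gap: 0.405
```

Request:
move_arm(deltas=[[0,0,0.02,0,0],[0,0,0.06,0,0],[0,0,0.11,0,0],[0,0,0.16,0,0],[0,0,0.2,0,0],[0,0,0.22,0,0],[0,0,0.23,0,0],[0,0,0.23,0,0]])

```text
t: 4.87
tcp_pos: [0.5655, -0.2898, 0.0406]
tool_rot: [1.0, 0.001, -0.001, -0.001]
force: [-0.5, -0.2, -0.6]
finger_gap: 0.404
```

```bash
python3 go.py  yb:.0275;  python3 -c "
from h import *
p,d,c=snap('wrist','w2')"
```

```text
t 4.87 tcp [ 0.5655 -0.2898  0.0406] yaw 0.0013 tilt 0.0038 gap 0.404 F [-0.5 -0.2 -0.6] q [-0.65  0.81  1.53  0.    0.81  0.92]
yb:.0275 [0.0038 0.0031 0.0327] twist to yaw 0: 0.0026
```

View pics/w2.png

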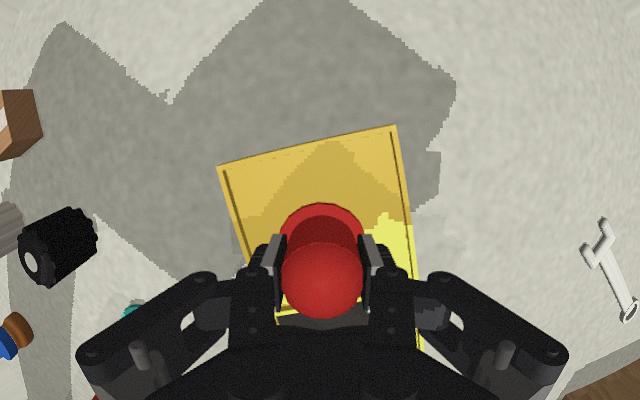

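The red handle is held over the bare yellow half at (320,250), between the walls. I'll lower it onto the floor.

Request:
move_arm(deltas=[[0.002,0.002,0.01,0,0],[0.002,0.002,0.015,0,0],[0.002,0.002,0.02,0,0],[0.002,0.002,0.025,0,0],[0.002,0.002,0.03,0,0],[0.002,0.002,0.032,0,0],[0.002,0.002,0.032,0,0],[0.002,0.002,0.032,0,0]])

```text
t: 5.58
tcp_pos: [0.5674, -0.2919, 0.0295]
tool_rot: [1.0, 0.0, -0.0, -0.0]
force: [-0.3, 0.8, -1.5]
finger_gap: 0.41
```

```bash
python3 go.py  yb:.0275
```

```text
t 5.58 tcp [ 0.5674 -0.2919  0.0295] yaw 0.0008 tilt 0.0001 gap 0.41 F [-0.3  0.8 -1.5] q [-0.65  0.83  1.53  0.    0.79  0.92]
yb:.0275 [-0.0011 -0.0024  0.005 ] twist to yaw 0: 0.0016
```

Request:
move_arm(deltas=[[0,0,0.003,0,0],[0,0,0.005,0,0],[0,0,0.006,0,0],[0,0,0.007,0,0],[0,0,0.008,0,0],[0,0,0.008,0,0],[0,0,0.008,0,0],[0,0,0.008,0,0]])

```text
t: 6.25
tcp_pos: [0.5675, -0.292, 0.0275]
tool_rot: [1.0, 0.0, 0.0, 0.0]
force: [-1.3, 1.4, 7.5]
finger_gap: 0.405
```

Contact at 7.5 N. Open, then rise.

Request:
move_arm(deltas=[[0,0,-0.002,0,45],[0,0,-0.002,0,55],[0,0,-0.002,0,65],[0,0,-0.002,0,75],[0,0,-0.002,0,80],[0,0,-0.002,0,80],[0,0,-0.03,0,80],[0,0,-0.06,0,80]])

```text
t: 6.92
tcp_pos: [0.5669, -0.2915, 0.0502]
tool_rot: [1.0, 0.0, -0.001, -0.001]
force: [-0.1, -1.1, 0.3]
finger_gap: 0.803
```

Request:
move_arm(deltas=[[0,0,-0.06,0,80],[0,0,-0.16,0,80],[0,0,-0.26,0,80],[0,0,-0.28,0,80],[0,0,-0.28,0,80],[0,0,-0.28,0,80],[0,0,-0.28,0,80],[0,0,-0.28,0,80]])

```text
t: 7.58
tcp_pos: [0.5662, -0.2911, 0.1604]
tool_rot: [1.0, 0.0, -0.002, -0.001]
force: [0.2, -0.5, -0.4]
finger_gap: 0.8
```

```bash
python3 go.py black:.14 black:.025;  python3 -c "
from h import *
p,d,c=snap('wrist','w3')"
```

```text
t 7.58 tcp [ 0.5662 -0.2911  0.1604] yaw 0.0007 tilt 0.0042 gap 0.8 F [ 0.2 -0.5 -0.4] q [-0.65  0.64  1.47  0.    1.03  0.92]
black:.14 [-0.0251 -0.4706  0.0523] twist to yaw 0: 0.0014
black:.025 [-0.0242 -0.4699  0.3398] twist to yaw 0: 0.0014
```

View pics/w3.png

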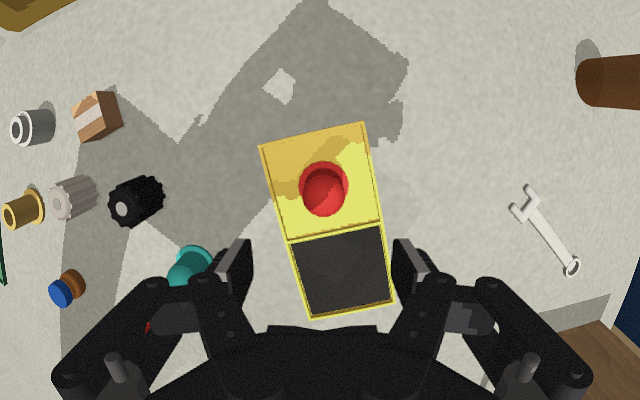

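The red handle stands centred in the bare half at (323,188). Next is the black knob.

Request:
move_arm(deltas=[[-0.025,-0.1,0,0,85],[-0.025,-0.2,0,0,85],[-0.025,-0.3,0,0,85],[-0.025,-0.39,0,0,85],[-0.025,-0.45,0,0,85],[-0.025,-0.471,0,0,85],[-0.025,-0.471,0,0,85],[-0.025,-0.471,0,0,85]])

```text
t: 8.3
tcp_pos: [0.5575, -0.1039, 0.1617]
tool_rot: [1.0, 0.001, -0.0, 0.0]
force: [0.2, -0.1, 0.4]
finger_gap: 0.847
```

```bash
python3 go.py black:.025;  python3 -c "
from h import *
p,d,c=snap('wrist','w4')"
```

```text
t 8.3 tcp [ 0.5575 -0.1039  0.1617] yaw 0.0018 tilt 0.0008 gap 0.847 F [ 0.2 -0.1  0.4] q [-0.38  0.56  1.66 -0.    0.93  1.19]
black:.025 [-0.0034 -0.0029  0.3416] twist to yaw 0: 0.0036
```

View pics/w4.png

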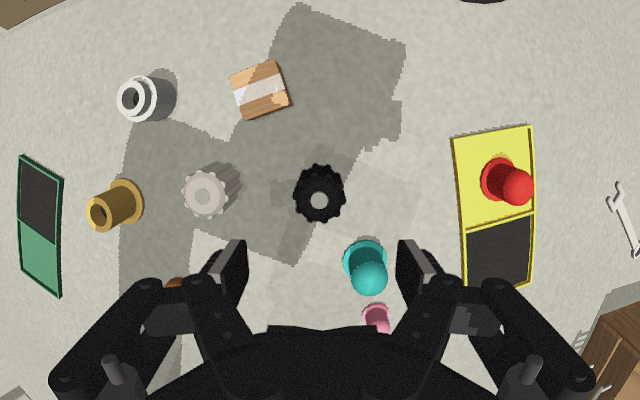

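The black knob sits centred at (319,193), and the finger lanes are clear. Descend and close.

Request:
move_arm(deltas=[[-0.002,-0.002,0.06,0,85],[-0.002,-0.002,0.13,0,85],[-0.002,-0.002,0.2,0,85],[-0.002,-0.002,0.26,0,85],[-0.002,-0.002,0.31,0,85],[-0.002,-0.002,0.335,0,85],[-0.002,-0.002,0.335,0,85],[-0.002,-0.002,0.335,0,85]])

```text
t: 9.02
tcp_pos: [0.5567, -0.104, 0.0281]
tool_rot: [1.0, -0.0, -0.0, -0.0]
force: [1.2, 0.4, 0.2]
finger_gap: 0.851
```

Request:
move_arm(deltas=[[0,0,0,0,0],[0,0,0,0,0],[0,0,0,0,0],[0,0,0,0,0],[0,0,0,0,0],[0,0,0,0,0],[0,0,0,0,0],[0,0,0,0,0]])

```text
t: 9.68
tcp_pos: [0.5577, -0.1033, 0.0299]
tool_rot: [1.0, 0.001, 0.002, 0.001]
force: [-1.2, -0.7, 6.5]
finger_gap: 0.513
```

```bash
python3 go.py black:.025
```

```text
t 9.68 tcp [ 0.5577 -0.1033  0.0299] yaw 0.0011 tilt 0.0034 gap 0.513 F [-1.2 -0.7  6.5] q [-0.38  0.77  1.72 -0.    0.65  1.19]
black:.025 [-0.0043 -0.0012  0.0123] twist to yaw 0: 0.0022
```

Request:
move_arm(deltas=[[0,0,-0.03,0,0],[0,0,-0.08,0,0],[0,0,-0.14,0,0],[0,0,-0.2,0,0],[0,0,-0.25,0,0],[0,0,-0.28,0,0],[0,0,-0.28,0,0],[0,0,-0.28,0,0]])

```text
t: 10.35
tcp_pos: [0.5567, -0.1027, 0.1414]
tool_rot: [1.0, 0.001, 0.001, 0.0]
force: [-0.6, -0.3, -0.0]
finger_gap: 0.512
```

```bash
python3 go.py gb:.14
```

```text
t 10.35 tcp [ 0.5567 -0.1027  0.1414] yaw 0.001 tilt 0.0018 gap 0.512 F [-0.6 -0.3 -0. ] q [-0.38  0.59  1.67  0.    0.88  1.19]
gb:.14 [-0.2681 -1.0707  0.0023] twist to yaw 0: 0.002
```

Request:
move_arm(deltas=[[-0.02,-0.07,0,0,0],[-0.04,-0.16,0,0,0],[-0.06,-0.25,0,0,0],[-0.085,-0.34,0,0,0],[-0.11,-0.43,0,0,0],[-0.13,-0.52,0,0,0],[-0.15,-0.6,0,0,0],[-0.16,-0.65,0,0,0]])

```text
t: 11.02
tcp_pos: [0.4893, 0.1599, 0.139]
tool_rot: [1.0, 0.001, -0.002, -0.0]
force: [0.9, 0.3, -1.2]
finger_gap: 0.515
```

```bash
python3 go.py gb:.14
```

```text
t 11.02 tcp [0.4893 0.1599 0.139 ] yaw 0.0029 tilt 0.0047 gap 0.515 F [ 0.9  0.3 -1.2] q [0.1  0.54 1.8  0.   0.81 1.67]
gb:.14 [-0.0995 -0.4143 -0.002 ] twist to yaw 0: 0.0059
```

Request:
move_arm(deltas=[[-0.02,-0.08,0,0,0],[-0.04,-0.17,0,0,0],[-0.06,-0.25,0,0,0],[-0.08,-0.33,0,0,0],[-0.1,-0.39,0,0,0],[-0.1,-0.414,0,0,0],[-0.1,-0.414,0,0,0],[-0.1,-0.414,0,0,0]])

```text
t: 11.68
tcp_pos: [0.4517, 0.3224, 0.1394]
tool_rot: [1.0, 0.001, -0.001, 0.001]
force: [0.4, 0.1, -0.7]
finger_gap: 0.514
```

Request:
move_arm(deltas=[[0,0,0.03,0,0],[0,0,0.08,0,0],[0,0,0.13,0,0],[0,0,0.18,0,0],[0,0,0.21,0,0],[0,0,0.23,0,0],[0,0,0.23,0,0],[0,0,0.23,0,0]])

```text
t: 12.35
tcp_pos: [0.4525, 0.3222, 0.0483]
tool_rot: [1.0, -0.0, -0.0, 0.0]
force: [0.2, -0.8, -0.8]
finger_gap: 0.513
```

```bash
python3 go.py gb:.034;  python3 -c "
from h import *
p,d,c=snap('wrist','w5')"
```

```text
t 12.35 tcp [0.4525 0.3222 0.0483] yaw -0.0001 tilt 0.0004 gap 0.513 F [ 0.2 -0.8 -0.8] q [ 0.42  0.73  1.75 -0.    0.67  1.99]
gb:.034 [-0.0088 -0.0083  0.0357] twist to yaw 0: -0.0002
```

View pics/w5.png

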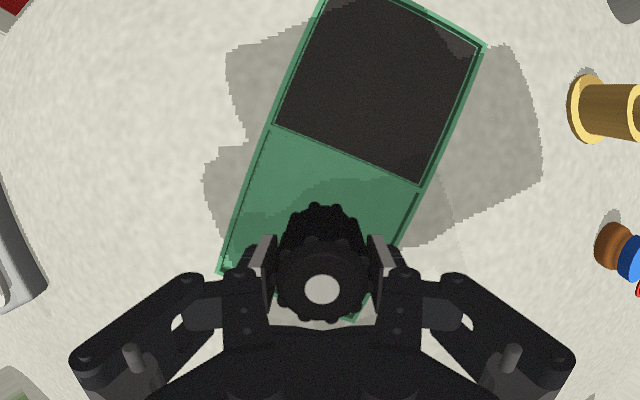

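The knob hangs over the bare green half at (320,255). I'll correct by about 3 mm in x and y and lower it.

Request:
move_arm(deltas=[[-0.008,-0.008,0.005,0,0],[-0.008,-0.008,0.015,0,0],[-0.008,-0.008,0.025,0,0],[-0.008,-0.008,0.03,0,0],[-0.008,-0.008,0.033,0,0],[-0.008,-0.008,0.036,0,0],[-0.008,-0.008,0.036,0,0],[-0.008,-0.008,0.036,0,0]])

```text
t: 13.07
tcp_pos: [0.4489, 0.326, 0.034]
tool_rot: [1.0, 0.0, -0.0, -0.0]
force: [-1.0, 0.0, 1.2]
finger_gap: 0.513
```

Request:
move_arm(deltas=[[0,0,0.002,0,0],[0,0,0.004,0,0],[0,0,0.006,0,0],[0,0,0.006,0,0],[0,0,0.006,0,0],[0,0,0.006,0,0],[0,0,0.006,0,0],[0,0,0.006,0,0]])

```text
t: 13.73
tcp_pos: [0.4489, 0.326, 0.0339]
tool_rot: [1.0, 0.001, 0.0, -0.0]
force: [-4.7, -1.1, 18.2]
finger_gap: 0.514
```

Seated (18 N at z 0.034, where the floor is expected). Release and rise.

Request:
move_arm(deltas=[[0,0,-0.005,0,52],[0,0,-0.007,0,58],[0,0,-0.007,0,66],[0,0,-0.007,0,75],[0,0,-0.007,0,80],[0,0,-0.007,0,80],[0,0,-0.03,0,80],[0,0,-0.06,0,80]])

```text
t: 14.4
tcp_pos: [0.4482, 0.3256, 0.0552]
tool_rot: [1.0, 0.0, -0.001, 0.001]
force: [-0.3, 0.4, -0.5]
finger_gap: 0.799
```

Request:
move_arm(deltas=[[0,0,-0.06,0,80],[0,0,-0.16,0,80],[0,0,-0.26,0,80],[0,0,-0.28,0,80],[0,0,-0.28,0,80],[0,0,-0.28,0,80],[0,0,-0.28,0,80],[0,0,-0.28,0,80]])

```text
t: 15.07
tcp_pos: [0.4477, 0.3254, 0.1659]
tool_rot: [1.0, 0.0, -0.002, 0.001]
force: [-0.5, -0.1, 0.3]
finger_gap: 0.804
```

```bash
python3 go.py bush:.16 bush:.025;  python3 -c "
from h import *
p,d,c=snap('wrist','w6')"
```

```text
t 15.07 tcp [0.4477 0.3254 0.1659] yaw 0.0007 tilt 0.0038 gap 0.804 F [-0.5 -0.1  0.3] q [0.43 0.54 1.68 0.   0.92 2.  ]
bush:.16 [0.2291 0.5185 0.0148] twist to yaw 0: 0.0015
bush:.025 [0.2303 0.518  0.3523] twist to yaw 0: 0.0015
```

View pics/w6.png

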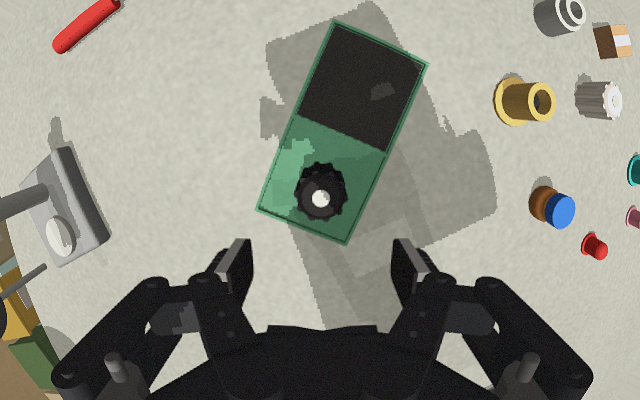

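The knob stands upright and central at (320,190). Next is the bush.

Request:
move_arm(deltas=[[0.04,0.09,0,0,85],[0.08,0.18,0,0,85],[0.12,0.27,0,0,85],[0.16,0.36,0,0,85],[0.2,0.45,0,0,85],[0.229,0.5185,0,0,85],[0.229,0.5185,0,0,85],[0.229,0.5185,0,0,85]])

```text
t: 15.78
tcp_pos: [0.5408, 0.117, 0.1661]
tool_rot: [1.0, -0.002, -0.001, -0.0]
force: [-0.9, 0.5, 0.1]
finger_gap: 0.851
```

```bash
python3 go.py bush:.03;  python3 -c "
from h import *
p,d,c=snap('wrist','w7')"
```

```text
t 15.78 tcp [0.5408 0.117  0.1661] yaw -0.0031 tilt 0.0026 gap 0.851 F [-0.9  0.5  0.1] q [0.01 0.54 1.69 0.   0.92 1.58]
bush:.03 [-0.0024 -0.0025  0.3403] twist to yaw 0: -0.0061
```

View pics/w7.png

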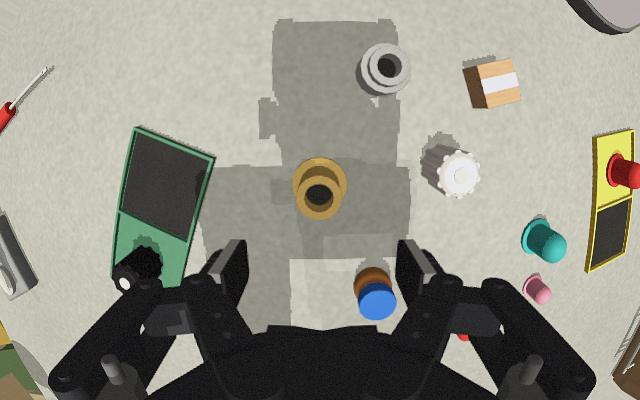

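The bush is at (320,190), centred, and the jar is well behind the finger lane. Descend and grip.

Request:
move_arm(deltas=[[-0.002,-0.002,0.06,0,85],[-0.002,-0.002,0.13,0,85],[-0.002,-0.002,0.2,0,85],[-0.002,-0.002,0.26,0,85],[-0.002,-0.002,0.31,0,85],[-0.002,-0.002,0.34,0,85],[-0.002,-0.002,0.34,0,85],[-0.002,-0.002,0.34,0,85]])

```text
t: 16.5
tcp_pos: [0.5391, 0.1204, 0.0311]
tool_rot: [1.0, 0.001, -0.001, -0.0]
force: [0.5, -0.8, 0.1]
finger_gap: 0.848
```

Request:
move_arm(deltas=[[0,0,0,0,0],[0,0,0,0,0],[0,0,0,0,0],[0,0,0,0,0],[0,0,0,0,0],[0,0,0,0,0],[0,0,0,0,0],[0,0,0,0,0]], force=70)

```text
t: 17.17
tcp_pos: [0.5409, 0.1194, 0.0331]
tool_rot: [1.0, 0.0, 0.001, -0.0]
force: [-0.7, 0.4, 6.1]
finger_gap: 0.426
```

```bash
python3 go.py bush:.03
```

```text
t 17.17 tcp [0.5409 0.1194 0.0331] yaw 0.0009 tilt 0.0029 gap 0.426 F [-0.7  0.4  6.1] q [0.02 0.75 1.76 0.   0.63 1.59]
bush:.03 [-0.0036  0.0036  0.0078] twist to yaw 0: 0.0017
```

Request:
move_arm(deltas=[[0,0,-0.03,0,0],[0,0,-0.08,0,0],[0,0,-0.14,0,0],[0,0,-0.2,0,0],[0,0,-0.25,0,0],[0,0,-0.28,0,0],[0,0,-0.28,0,0],[0,0,-0.28,0,0]])

```text
t: 17.83
tcp_pos: [0.5398, 0.1194, 0.1442]
tool_rot: [1.0, 0.0, 0.001, -0.0]
force: [-0.1, -0.0, -4.3]
finger_gap: 0.427
```

```bash
python3 go.py gr:.14
```

```text
t 17.83 tcp [0.5398 0.1194 0.1442] yaw 0.0007 tilt 0.001 gap 0.427 F [-0.1 -0.  -4.3] q [0.02 0.57 1.71 0.   0.87 1.59]
gr:.14 [ 0.0009 -0.4215  0.0106] twist to yaw 0: 0.0013
```

Request:
move_arm(deltas=[[0,-0.07,0,0,0],[0,-0.15,0,0,0],[0,-0.23,0,0,0],[0,-0.31,0,0,0],[0,-0.37,0,0,0],[0,-0.41,0,0,0],[0,-0.4215,0,0,0],[0,-0.4215,0,0,0]])

```text
t: 18.5
tcp_pos: [0.5384, 0.2888, 0.1418]
tool_rot: [1.0, 0.002, -0.002, 0.001]
force: [0.4, -0.1, -4.4]
finger_gap: 0.426
```

Request:
move_arm(deltas=[[0,0,0.03,0,0],[0,0,0.08,0,0],[0,0,0.13,0,0],[0,0,0.18,0,0],[0,0,0.21,0,0],[0,0,0.23,0,0],[0,0,0.23,0,0],[0,0,0.23,0,0]])

```text
t: 19.17
tcp_pos: [0.5399, 0.2874, 0.0512]
tool_rot: [1.0, -0.0, -0.0, 0.0]
force: [-0.0, 0.3, -4.0]
finger_gap: 0.426
```

```bash
python3 go.py gr:.0365;  python3 -c "
from h import *
p,d,c=snap('wrist','w8')"
```

```text
t 19.17 tcp [0.5399 0.2874 0.0512] yaw -0.0 tilt 0.0006 gap 0.426 F [-0.   0.3 -4. ] q [ 0.31  0.77  1.6  -0.    0.78  1.88]
gr:.0365 [ 0.0002 -0.0014  0.0368] twist to yaw 0: -0.0
```

View pics/w8.png

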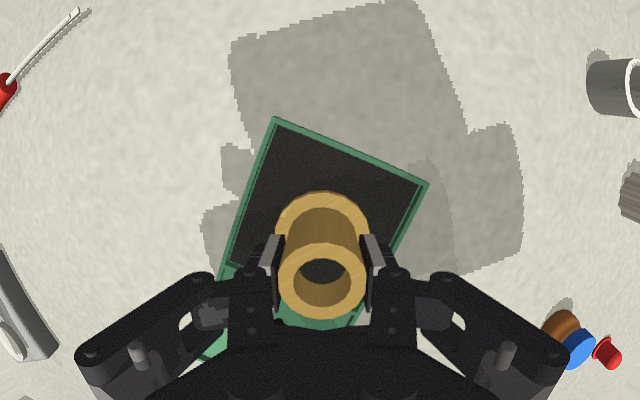

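The bush hangs over the rubber half at (320,250). Lower it.

Request:
move_arm(deltas=[[0,0,0.005,0,0],[0,0,0.015,0,0],[0,0,0.025,0,0],[0,0,0.03,0,0],[0,0,0.034,0,0],[0,0,0.036,0,0],[0,0,0.036,0,0],[0,0,0.036,0,0]])

```text
t: 19.88
tcp_pos: [0.5396, 0.288, 0.0372]
tool_rot: [1.0, 0.0, -0.0, 0.0]
force: [-1.0, -0.4, -2.0]
finger_gap: 0.425
```

Request:
move_arm(deltas=[[0,0,0.002,0,0],[0,0,0.003,0,0],[0,0,0.004,0,0],[0,0,0.004,0,0],[0,0,0.004,0,0],[0,0,0.004,0,0],[0,0,0.004,0,0],[0,0,0.004,0,0]])

```text
t: 20.55
tcp_pos: [0.5395, 0.288, 0.0371]
tool_rot: [1.0, 0.0, -0.0, 0.0]
force: [-3.2, -0.3, 8.2]
finger_gap: 0.425
```

Request:
move_arm(deltas=[[0,0,-0.004,0,44],[0,0,-0.005,0,50],[0,0,-0.005,0,60],[0,0,-0.005,0,70],[0,0,-0.005,0,75],[0,0,-0.005,0,75],[0,0,-0.03,0,75],[0,0,-0.06,0,75]])

```text
t: 21.22
tcp_pos: [0.5391, 0.2878, 0.0593]
tool_rot: [1.0, 0.0, -0.001, 0.0]
force: [0.3, 0.7, -0.1]
finger_gap: 0.753
```

Request:
move_arm(deltas=[[0,0,-0.06,0,80],[0,0,-0.16,0,80],[0,0,-0.26,0,80],[0,0,-0.28,0,80],[0,0,-0.28,0,80],[0,0,-0.28,0,80],[0,0,-0.28,0,80],[0,0,-0.28,0,80]])

```text
t: 21.88
tcp_pos: [0.5385, 0.2876, 0.1697]
tool_rot: [1.0, 0.0, -0.002, 0.001]
force: [-0.1, -0.2, 0.1]
finger_gap: 0.803
```

```bash
python3 go.py sleeve:.16;  python3 -c "
from h import *
p,d,c=snap('wrist','w9')"
```

```text
t 21.88 tcp [0.5385 0.2876 0.1697] yaw 0.0008 tilt 0.004 gap 0.803 F [-0.1 -0.2  0.1] q [ 0.31  0.6   1.54 -0.    1.01  1.88]
sleeve:.16 [0.271  0.5641 0.024 ] twist to yaw 0: 0.0015
```

View pics/w9.png

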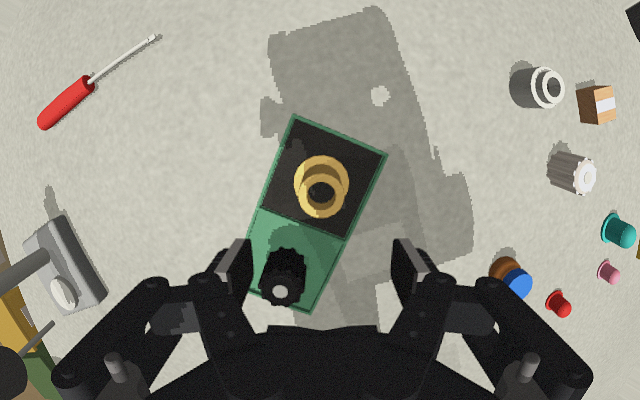

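The bush stands central in the rubber half at (322,185). Last is the sleeve.

Request:
move_arm(deltas=[[0.045,0.09,0,0,85],[0.09,0.18,0,0,85],[0.13,0.27,0,0,85],[0.17,0.36,0,0,85],[0.21,0.45,0,0,85],[0.25,0.53,0,0,85],[0.271,0.564,0,0,85],[0.271,0.564,0,0,85]])

```text
t: 22.6
tcp_pos: [0.6502, 0.0585, 0.17]
tool_rot: [1.0, -0.002, -0.0, 0.0]
force: [-0.5, -0.3, -0.3]
finger_gap: 0.846
```

```bash
python3 go.py sleeve:.027;  python3 -c "
from h import *
p,d,c=snap('wrist','w10')"
```

```text
t 22.6 tcp [0.6502 0.0585 0.17  ] yaw -0.0041 tilt 0.0008 gap 0.846 F [-0.5 -0.3 -0.3] q [-0.08  0.65  1.42 -0.    1.07  1.49]
sleeve:.027 [-0.0079 -0.0091  0.3575] twist to yaw 0: -0.0083
```

View pics/w10.png

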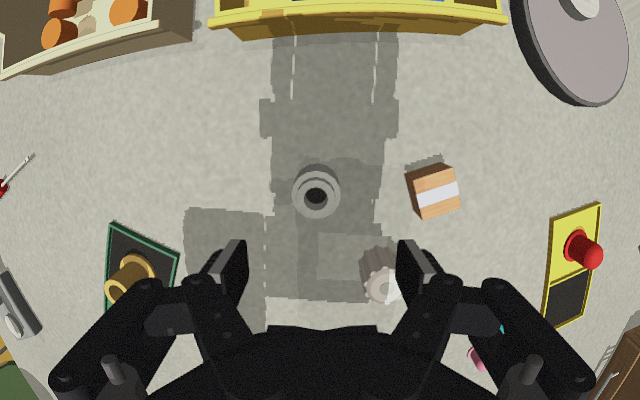

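The sleeve is at (316,190) and the carton edge is clear of the right finger. Descend.

Request:
move_arm(deltas=[[-0.005,-0.006,0.06,0,85],[-0.005,-0.006,0.13,0,85],[-0.005,-0.006,0.2,0,85],[-0.005,-0.006,0.26,0,85],[-0.005,-0.006,0.31,0,85],[-0.005,-0.006,0.34,0,85],[-0.005,-0.006,0.355,0,85],[-0.005,-0.006,0.355,0,85]])

```text
t: 23.32
tcp_pos: [0.6449, 0.0662, 0.028]
tool_rot: [1.0, 0.001, -0.002, -0.0]
force: [-0.1, -1.3, -0.9]
finger_gap: 0.852
```

Request:
move_arm(deltas=[[0,0,0,0,85],[0,0,0,0,0],[0,0,0,0,0],[0,0,0,0,0],[0,0,0,0,0],[0,0,0,0,0],[0,0,0,0,0],[0,0,0,0,0]])

```text
t: 23.98
tcp_pos: [0.6476, 0.0644, 0.0316]
tool_rot: [1.0, 0.0, 0.002, 0.0]
force: [-1.2, -1.0, 6.5]
finger_gap: 0.489
```

Request:
move_arm(deltas=[[0,0,-0.03,0,0],[0,0,-0.08,0,0],[0,0,-0.14,0,0],[0,0,-0.2,0,0],[0,0,-0.25,0,0],[0,0,-0.28,0,0],[0,0,-0.28,0,0],[0,0,-0.28,0,0]])

```text
t: 24.65
tcp_pos: [0.646, 0.0649, 0.1417]
tool_rot: [1.0, 0.0, 0.0, -0.0]
force: [0.5, -0.5, -5.3]
finger_gap: 0.487
```

```bash
python3 go.py yr:.14
```

```text
t 24.65 tcp [0.646  0.0649 0.1417] yaw 0.0007 tilt 0.0001 gap 0.487 F [ 0.5 -0.5 -5.3] q [-0.07  0.68  1.45  0.    1.01  1.5 ]
yr:.14 [-0.4383  0.9446  0.004 ] twist to yaw 0: 0.0014
```

Request:
move_arm(deltas=[[-0.03,0.065,0,0,0],[-0.07,0.15,0,0,0],[-0.11,0.23,0,0,0],[-0.15,0.31,0,0,0],[-0.18,0.39,0,0,0],[-0.22,0.47,0,0,0],[-0.25,0.54,0,0,0],[-0.28,0.6,0,0,0]])

```text
t: 25.32
tcp_pos: [0.5325, -0.1766, 0.1396]
tool_rot: [1.0, -0.0, -0.002, -0.001]
force: [-0.1, -0.5, -5.0]
finger_gap: 0.487
```

```bash
python3 go.py yr:.14
```

```text
t 25.32 tcp [ 0.5325 -0.1766  0.1396] yaw -0.0003 tilt 0.0038 gap 0.487 F [-0.1 -0.5 -5. ] q [-0.52  0.58  1.68 -0.    0.88  1.05]
yr:.14 [-0.1536  0.3411 -0.001 ] twist to yaw 0: -0.0006
```

Request:
move_arm(deltas=[[-0.035,0.08,0,0,0],[-0.07,0.16,0,0,0],[-0.1,0.23,0,0,0],[-0.13,0.29,0,0,0],[-0.15,0.33,0,0,0],[-0.153,0.341,0,0,0],[-0.153,0.341,0,0,0],[-0.153,0.341,0,0,0]])

```text
t: 25.98
tcp_pos: [0.4729, -0.3106, 0.1403]
tool_rot: [1.0, -0.0, -0.001, -0.001]
force: [-0.1, 0.2, -5.0]
finger_gap: 0.49
```

Request:
move_arm(deltas=[[0,0,0.03,0,0],[0,0,0.08,0,0],[0,0,0.13,0,0],[0,0,0.18,0,0],[0,0,0.21,0,0],[0,0,0.23,0,0],[0,0,0.23,0,0],[0,0,0.23,0,0]])

```text
t: 26.65
tcp_pos: [0.4738, -0.3111, 0.0495]
tool_rot: [1.0, 0.001, -0.0, -0.0]
force: [0.5, -0.8, -4.3]
finger_gap: 0.49
```

```bash
python3 go.py yr:.035;  python3 -c "
from h import *
p,d,c=snap('wrist','w11')"
```

```text
t 26.65 tcp [ 0.4738 -0.3111  0.0495] yaw 0.0016 tilt 0.0004 gap 0.49 F [ 0.5 -0.8 -4.3] q [-0.78  0.74  1.72  0.    0.69  0.79]
yr:.035 [-0.0071  0.0046  0.0361] twist to yaw 0: 0.0033
```

View pics/w11.png

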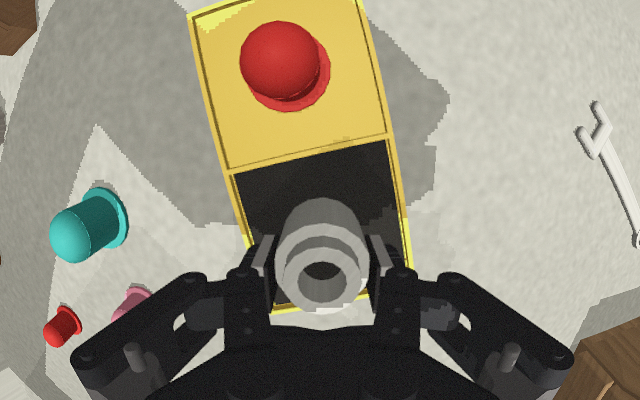

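The sleeve hangs over the rubber half at (320,260). Trim by 3 mm and lower.

Request:
move_arm(deltas=[[-0.006,0.004,0.005,0,0],[-0.006,0.004,0.015,0,0],[-0.006,0.004,0.025,0,0],[-0.006,0.004,0.03,0,0],[-0.006,0.004,0.033,0,0],[-0.006,0.004,0.035,0,0],[-0.006,0.004,0.035,0,0],[-0.006,0.004,0.035,0,0]])

```text
t: 27.37
tcp_pos: [0.4709, -0.3132, 0.0357]
tool_rot: [1.0, 0.0, -0.0, -0.0]
force: [-1.2, 0.9, -2.2]
finger_gap: 0.489
```

Request:
move_arm(deltas=[[0,0,0.002,0,0],[0,0,0.003,0,0],[0,0,0.004,0,0],[0,0,0.005,0,0],[0,0,0.005,0,0],[0,0,0.005,0,0],[0,0,0.005,0,0],[0,0,0.005,0,0]])

```text
t: 28.03
tcp_pos: [0.4708, -0.3132, 0.0356]
tool_rot: [1.0, 0.0, -0.0, 0.0]
force: [-3.4, 2.2, 12.0]
finger_gap: 0.488
```

Request:
move_arm(deltas=[[0,0,-0.004,0,50],[0,0,-0.005,0,56],[0,0,-0.005,0,65],[0,0,-0.005,0,75],[0,0,-0.005,0,78],[0,0,-0.005,0,78],[0,0,-0.03,0,78],[0,0,-0.06,0,78]])

```text
t: 28.7
tcp_pos: [0.4706, -0.3127, 0.0574]
tool_rot: [1.0, 0.0, -0.001, -0.001]
force: [0.4, -0.0, -0.6]
finger_gap: 0.782
```

Request:
move_arm(deltas=[[0,0,-0.06,0,80],[0,0,-0.16,0,80],[0,0,-0.26,0,80],[0,0,-0.28,0,80],[0,0,-0.28,0,80],[0,0,-0.28,0,80],[0,0,-0.28,0,80],[0,0,-0.28,0,80]])

```text
t: 29.37
tcp_pos: [0.4701, -0.3123, 0.1679]
tool_rot: [1.0, 0.0, -0.001, -0.001]
force: [-0.5, 0.3, 0.1]
finger_gap: 0.799
```

Request:
move_arm(deltas=[[0,0.1,-0.1,0,80],[0,0.2,-0.15,0,80],[0,0.3,-0.2,0,80],[0,0.38,-0.2,0,80],[0,0.4,-0.2,0,80],[0,0.4,-0.2,0,80],[0,0.4,-0.2,0,80],[0,0.4,-0.2,0,80]])

```text
t: 30.03
tcp_pos: [0.4705, -0.4713, 0.2472]
tool_rot: [1.0, 0.0, -0.001, -0.002]
force: [0.2, 0.9, 0.2]
finger_gap: 0.803
```

```bash
python3 go.py; python3 - <<'E'
from meas import *
for n,box in(('top',(100,320,110,520)),('scene',(120,300,170,440))):
    p,d,c=snap(n,n+'9'); W=cloud(p,d,c)
    print(n)
    for o in objs(W,d,lo=.02,box=box): print(o[0],'all',np.round(o[1],4),round(o[2],4),'top',np.round(o[3],4),round(o[4],4),'zt',round(o[5],4))
E
```

```text
t 30.03 tcp [ 0.4705 -0.4713  0.2472] yaw 0.001 tilt 0.0056 gap 0.803 F [0.2 0.9 0.2] q [-0.95  0.58  1.31  0.    1.25  0.62]
top
[340. 147.] all [ 0.6447 -0.0514] 0.0287 top [ 0.6447 -0.0509] 0.0283 zt 0.0358
[316. 187.] all [ 0.5579 -0.0033] 0.0223 top [ 0.558  -0.0031] 0.0218 zt 0.0554
[457. 186.] all [ 0.5645 -0.2915] 0.0183 top [ 0.564  -0.2913] 0.0159 zt 0.0574
[171. 196.] all [0.5378 0.287 ] 0.0196 top [0.5378 0.2873] 0.0193 zt 0.0594
[388. 230.] all [ 0.474 -0.149] 0.0181 top [ 0.4744 -0.1488] 0.0159 zt 0.0536
[469. 232.] all [ 0.4704 -0.3129] 0.0222 top [ 0.4699 -0.313 ] 0.0169 zt 0.059
[150. 242.] all [0.4462 0.3252] 0.0227 top [0.4465 0.3247] 0.0227 zt 0.0594
[283. 253.] all [0.4271 0.0619] 0.0192 top [0.4269 0.062 ] 0.019 zt 0.05
[397. 266.] all [ 0.4004 -0.1662] 0.0132 top [ 0.4018 -0.1667] 0.0116 zt 0.0384
[343. 285.] all [ 0.3628 -0.0584] 0.0131 top [ 0.3627 -0.0582] 0.0117 zt 0.0394
scene
[403. 131.] all [0.4503 0.3249] 0.0244 top [0.4498 0.3244] 0.0216 zt 0.0581
[414. 154.] all [0.5404 0.2857] 0.0207 top [0.5407 0.2862] 0.0203 zt 0.0573
[325. 165.] all [0.4293 0.0609] 0.0205 top [0.4298 0.0603] 0.0197 zt 0.0491
[275. 170.] all [ 0.3672 -0.0612] 0.0128 top [ 0.3681 -0.0604] 0.0122 zt 0.0386
[247. 196.] all [ 0.4047 -0.169 ] 0.0133 top [ 0.404  -0.1694] 0.0121 zt 0.038
[333. 205.] all [ 0.561  -0.0044] 0.0233 top [ 0.5608 -0.0055] 0.0214 zt 0.0548
[266. 210.] all [ 0.4764 -0.152 ] 0.0188 top [ 0.4785 -0.1515] 0.0155 zt 0.0535
[206. 238.] all [ 0.473 -0.315] 0.023 top [ 0.4725 -0.314 ] 0.0186 zt 0.0587
[337. 239.] all [ 0.6455 -0.0516] 0.0302 top [ 0.647  -0.0526] 0.0283 zt 0.0358
[403. 269.] all [0.8083 0.0236] 0.1164 top [0.8083 0.0236] 0.1164 zt 0.0851
[232. 261.] all [ 0.5677 -0.2935] 0.0185 top [ 0.5689 -0.2921] 0.0162 zt 0.0575
[436. 284.] all [0.8783 0.0612] 0.0259 top [0.8763 0.0596] 0.0255 zt 0.0577
[416. 296.] all [ 0.8831 -0.0146] 0.0262 top [ 0.891  -0.0095] 0.0171 zt 0.069
```

View pics/top9.png

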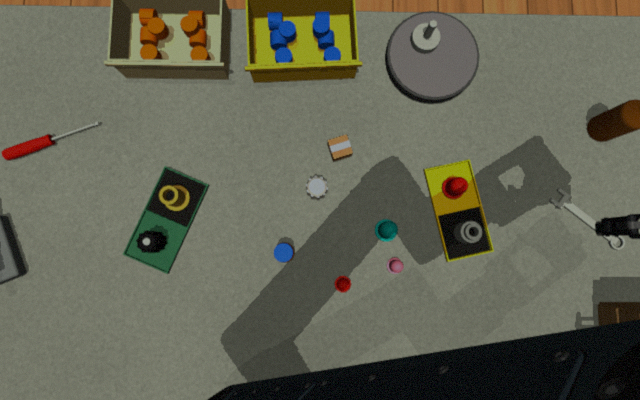

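The top view shows all four parts upright in their halves: (175,197), (152,240), (455,187) and (469,232). The white knob, jar and carton have not moved. Handing in.

```bash
python3 -c "
from h import *
print(manip.sign_off())"
```

```text
the job is handed in; nothing more can be done
None
```

Both kits are made up and the job is handed in at about 30 s of the 99 s allowed. No verdict was reported.

- **Green tray:** the brass bush stands on the rubber half and the black knob on the bare half.
- **Yellow tray:** the steel sleeve stands on the rubber half and the larger red handle on the bare half. The small red, pink and turquoise look-alikes were left alone.

Each part was lowered until the wrist force showed it touching the tray floor, at about 8 to 18 N, and only then released.

- **Placement:** the last top and scene views put all four parts within about 3 mm of their half's middle. Their tops were at about 57–59 mm, as expected for 54 mm parts on a 4 mm floor, and they looked upright.
- **Items to leave:** the white knob, jar and carton measured within about 2 mm of where they started.
- **Disagreement:** the top and scene cameras differ by 2–4 mm from each other, about what the stated calibration error would give. No check failed.

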